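# Set a rail brake by its star wheel through the access slot

### The job

Take the adjusting tool out of its stand, put its blade through the slot on top of the rail brake and advance the star wheel tooth by tooth until the brake shoe bears on the rail and the wheel turns no further. Let only the tool touch the brake and push gently with it, never with more than 25 N. Then put the tool back, fully home and upright in its stand, and leave the other things where they are.

Things in the scene. Friction and masses are not known exactly. Their poses are not given: they have to be found in the camera images.
- brake: rail brake, fixed to the table: grey box 70 (x) x 90 (y) x 75 mm (z) with an aluminium top on a dark base plate, and in front of it (towards -x) a low aluminium rail 130 mm long along y. Origin on the table under the middle of the box, z up. A star wheel inside moves the shoe; 2 to 4 teeth have to be advanced
- slot (a point): middle of the access slot, at the level of the top face (z 75 mm in the brake's frame), axes as the brake's. The slot is 40 mm long along y and 16 mm wide along x, through a 5 mm thick cover
- axle (a point): middle of the star wheel, 38 mm above the table, axes as the brake's, axle along x. 8 flat radial teeth 4 mm thick, 12 mm wide, tips at radius 28 mm, hub radius 14 mm; how they stand is not given. Upper teeth pushed to +y advance the shoe, to -y draw it back. It stays where left; turning takes 4 to 6 N at a tooth; with the shoe on the rail it stops firmly (some 5 N more per mm of tool travel)
- shoe_face (a point): middle of the front face of the brake shoe (a dark block with a rubber pad 36 mm wide and 20 mm high that comes out of the box's front towards the rail), 26 mm above the table; moves towards -x of the brake, 3.5 mm per rad or 2.7 mm per tooth of the wheel; 6 to 10 mm from the rail at the start
- rail_face (a point): point of the rail's inner face which the shoe's face meets, 26 mm above the table; axes as the brake's
- spoon: adjusting tool, 90 g, standing blade down in the stand. Origin at the middle of the blade's end, z up along the tool. Steel blade 10 (x) x 4 (y) mm, 45 mm long; from z 45 to 51 mm a collar 24 x 20 mm; from z 51 to 116 mm a black handle 18 (x) x 14 (y) mm, to be gripped across y with the grip's middle about z 89 mm
- stand: plastic tool stand, a grey block 70 (x) x 60 (y) x 50 mm (z), fixed to the table. Origin under its middle; z up
- stand_hole (a point): mouth of the hole in the middle of the stand's top, 50 mm above the table: 15 (x) x 9 (y) mm, 48 mm deep, axes as the stand's. Home, the tool's collar rests on the stand's top, the blade's end 45 mm below the mouth
- objective_case: bystander: clear round case with an objective, 44 mm across, 72 mm high, standing; origin under its middle
- mini_post: bystander: steel post 13 mm across, 56 mm high, standing; origin under its middle
- hex_key: bystander: L hex key 88 x 30 mm, 5 mm thick, lying; origin in the middle of its outline
Not all that is in view belongs to the job. Of the things like the spoon, leave any that is green; of the rest the smaller one is meant.

How it is judged:
By the outcome, as a careful person would: the job done as asked, in the order asked, and still so for the second after the job is handed in, with the robot touching nothing.
It also fails if it takes over 72 s, if anything falls off the work surface, if the arm or the gripper's body presses on something with over 40 N, if the wrist force passes 120 N, or if a joint passes its speed limit or range.

### The arm

A 6-joint arm with a two-finger parallel gripper is mounted at the origin on a cart in front of the work surface, level with it; the furniture and walls round the work are solid. World frame = base frame: x ahead of the robot, y to its left, z up, the work surface at z = 0. Lengths are in m, angles in rad, forces in N, time in s.
With the tool pointing down it reaches from about 0.2 to 0.875 m from the base axis. Payload 3.4 kg.
Tool frame: the origin (TCP) lies at the very end of the fingers, on their centre line; the grasp point (between the pads) lies 19 mm behind it (ctrl.grip_point_offset is the distance from the TCP to the grasp point, in m); z points along the fingers, y is the line along which they close (so a half turn about z gives the same grasp; the last joint's range is limited). The gripper opens to 94 mm and grips with 3 to 60 N. Pads are 16 mm wide; open, the fingers measure 119 mm over their backs; the gripper's body (75 mm by 177 mm) begins 78 mm behind the grasp point.
Start: joints at [-1.276, 0.276, 1.505, -0, 1.361, -0.121], TCP at [0.232, -0.526, 0.205] pointing down, gripper open.
Joint ranges: [-2.89, 2.89], [-0.75, 2.08], [0.22, 2.7], [-1.18, 4.32], [0.11, 2.71], [-2.7, 2.7]. Speed limits (rad/s): [2.57, 2.57, 3.14, 3.14, 3.14, 3.14].

### API

Orientations are given as a unit quaternion [x, y, z, w].
In Python, from cell import ctrl gives the robot as it stands. Calls block until the motion is done:
- ctrl.goto(position, orientation): joint-space move of the TCP to a pose.
- ctrl.move_l(position, attitude=None, v=0.15): straight line of the TCP; attitude=None keeps the orientation; v is the mean speed in m/s.
- ctrl.move_j(angles): joint-space move.
- ctrl.open_gripper() and ctrl.close(): open the fingers fully, or close them until they stop; the grip force is fixed at half the most.
- ctrl.pause(seconds).
- ctrl.inverse_kinematics(position, orientation): joint angles nearest the present ones, or None.
- ctrl.observe(): the state.
- ctrl.camera(name): name is "side" or "top" or "wrist"; returns (picture, depth): 384x512x3 uint8, red, green, blue; 384x512 float32, m along the optical axis (not along the pixel's ray), 0 where there is no reading.
- ctrl.camera_info(name): a dict with "mtx" (3x3 intrinsics, pixels), "rvec" (rotation vector, rad) and "tvec" (3), from world to camera coordinates, as OpenCV has them; the wrist camera has in their place "tool_from_camera" (4x4, takes a point from camera to tool coordinates, whose origin is the TCP and whose axes are the flange's). Camera axes: x right, y down, z forward; pixel columns grow to the right and rows downward; lengths in m; the calibration is good to about 2 mm. A picture is of the moment at which its call begins: read the wrist's pose just before it. camera_info takes no time and is no camera call.
A pose or a line that the arm cannot do raises ctrl.PlanningError and nothing moves.
- ctrl.sign_off(): hands the job in; it is judged then, once.
The state is a dict: "time_s": time; "joint_positions": joint angles; "joint_velocities": joint speeds; "joint_efforts": joint torques, N m; "eef_pos": TCP position; "tcp_rot": TCP orientation; "wrist_force": force on the tool from outside, world axes, zero at the start; "torque": the same for the moment, N m; "opening": opening from 0.0 (shut) to 1.0 (fully open); "grasp_force": force on a finger pad.
Only numpy, scipy, OpenCV 4.12 (cv2) and the standard library are available. Lean on these libraries where they do the work, as an engineer would, in place of code of your own. Each camera call takes 0.05 s, during which the arm holds its last target. There are 200 camera calls.

## Working session

There is one attempt and no reset: what is moved stays moved. The work goes in short steps, each a Python script; the robot and the scene stay as the last script left them, time stands still between calls to the robot, and variables do not carry over. Pictures are saved under pics/ and viewed, at most 10 in all, crops included, and the job is handed in when it is done.

```bash
ls; mkdir -p pics; python3 - <<'E'
from cell import ctrl
import cv2,numpy as np
s=ctrl.observe();print(s)
for n in("top","side"):
    p,d=ctrl.camera(n);cv2.imwrite(f"pics/{n}0.png",p[:,:,::-1]);np.savez(f"pics/{n}0.npz",p=p,d=d)
    i=ctrl.camera_info(n);print(n,i, -cv2.Rodrigues(np.array(i["rvec"]))[0].T@np.array(i["tvec"]).ravel())
print(ctrl.camera_info("wrist"))
E
```

```text
pics
{'time_s': 0.0, 'joint_positions': array([-1.27599925e+00,  2.76594921e-01,  1.50608363e+00, -1.45801629e-05,
        1.36069148e+00, -1.20956647e-01]), 'joint_velocities': array([-0.00047679, -0.00029226, -0.00175676,  0.00099427,  0.00021311,
       -0.0004271 ]), 'joint_efforts': array([ 1.50887245e-04, -4.04582584e+01, -2.37224972e+01,  7.03963498e-02,
        3.44783929e-02, -1.23433551e-04]), 'eef_pos': array([ 0.23208347, -0.52548437,  0.20462451]), 'tcp_rot': array([ 9.78470598e-01,  2.06384347e-01, -8.42495076e-05, -8.84717500e-04]), 'wrist_force': array([ 0.4983132 , -0.19977805, -0.26186166]), 'torque': array([ 0.01335881, -0.00543959,  0.00631319]), 'grasp_force': 0.0, 'opening': 1.000191948310037}
top {'mtx': array([[447.56007161,   0.        , 253.2892786 ],
       [  0.        , 447.56007161, 188.58650582],
       [  0.        ,   0.        ,   1.        ]]), 'rvec': array([ 2.19653793, -2.13483301,  0.17093775]), 'tvec': array([-0.06956657,  0.5176291 ,  0.85373547])} [ 0.40302102 -0.03287261  0.91549828]
side {'mtx': array([[364.7588964 ,   0.        , 257.61775826],
       [  0.        , 364.7588964 , 195.32598994],
       [  0.        ,   0.        ,   1.        ]]), 'rvec': array([1.94273088, 0.00885628, 0.01781379]), 'tvec': array([-0.51365385,  0.0713388 ,  0.88975627])} [ 0.50518294 -0.80415889  0.39838977]
{'mtx': array([[341.33949539,   0.        , 260.17531826],
       [  0.        , 341.33949539, 192.98797128],
       [  0.        ,   0.        ,   1.        ]]), 'tool_from_camera': array([[ 2.13071523e-04, -9.73851753e-01, -2.27184325e-01,
         6.44607499e-02],
       [ 9.99999954e-01,  1.58039596e-04,  2.60424549e-04,
        -1.08909032e-03],
       [-2.17710784e-04, -2.27184370e-01,  9.73851742e-01,
        -1.80164927e-01],
       [ 0.00000000e+00,  0.00000000e+00,  0.00000000e+00,
         1.00000000e+00]])}
```

View pics/top0.png

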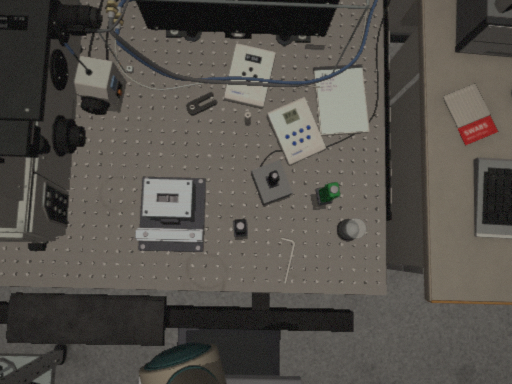

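View pics/side0.png

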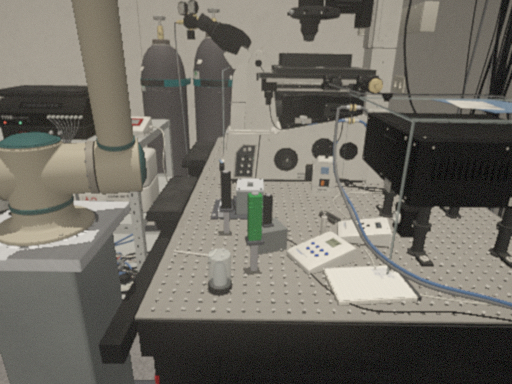

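View crops.

```bash
cat > h.py <<'E'
import cv2,numpy as np
from cell import ctrl
from scipy.spatial.transform import Rotation as R
def cam(n,s=None):
    i=ctrl.camera_info(n)
    K=np.array(i["mtx"])
    if n=="wrist":
        T=np.eye(4);T[:3,:3]=R.from_quat(s["tcp_rot"]).as_matrix();T[:3,3]=s["eef_pos"]
        M=T@np.array(i["tool_from_camera"]);return K,M[:3,:3],M[:3,3]
    Rc=cv2.Rodrigues(np.array(i["rvec"]))[0].T
    return K,Rc,-Rc@np.array(i["tvec"]).ravel()
def ray(c,uv,z):
    K,Rc,o=c;uv=np.atleast_2d(np.array(uv,float))
    d=(Rc@np.linalg.inv(K)@np.c_[uv,np.ones(len(uv))].T).T
    return o+d*((z-o[2])/d[:,2])[:,None]
def proj(c,P):
    K,Rc,o=c;q=(np.atleast_2d(P)-o)@Rc@K.T;return q[:,:2]/q[:,2:]
def cloud(c,d):
    K,Rc,o=c;v,u=np.mgrid[:d.shape[0],:d.shape[1]]
    p=np.stack([(u-K[0,2])/K[0,0]*d,(v-K[1,2])/K[1,1]*d,d],-1);return p@Rc.T+o
E
python3 - <<'E'
from h import *
t=np.load('pics/top0.npz');s=np.load('pics/side0.npz')
a=cv2.resize(t['p'][140:265,120:380],None,fx=3,fy=3,interpolation=cv2.INTER_CUBIC)
b=cv2.resize(s['p'][150:300,150:410],None,fx=3,fy=3,interpolation=cv2.INTER_CUBIC)
cv2.imwrite('pics/c1.png',a[:,:,::-1]);cv2.imwrite('pics/c2.png',b[:,:,::-1])
P=cloud(cam('top'),t['d'])
for u,v in[(168,186),(168,236),(268,192),(273,176),(240,228),(332,186),(349,229),(290,262),(248,118)]:print((u,v),P[v,u].round(3),'maxz',P[v-8:v+9,u-8:u+9,2].max().round(3))
E
```

```text
(168, 186) [0.514 0.107 0.075] maxz 0.079
(168, 236) [0.421 0.109 0.036] maxz 0.915
(268, 192) [ 0.512 -0.083  0.05 ] maxz 0.08
(273, 176) [ 0.532 -0.087  0.123] maxz 0.915
(240, 228) [ 0.436 -0.031  0.153] maxz 0.158
(332, 186) [ 0.511 -0.186  0.163] maxz 0.915
(349, 229) [ 0.443 -0.238  0.068] maxz 0.915
(290, 262) [ 0.377 -0.133  0.005] maxz 0.915
(248, 118) [ 0.661 -0.04   0.044] maxz 0.915
```

View pics/c1.png

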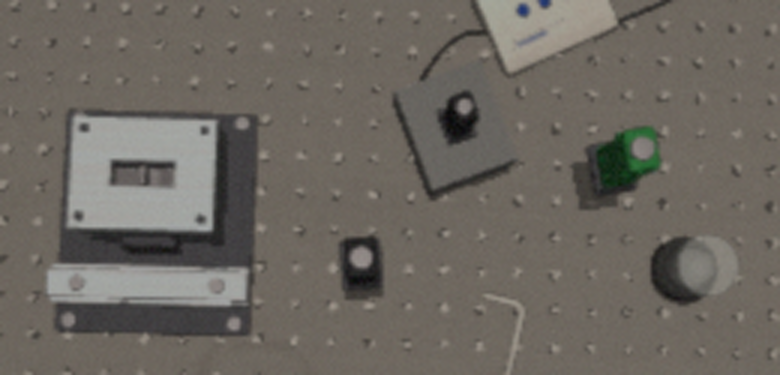

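View pics/c2.png

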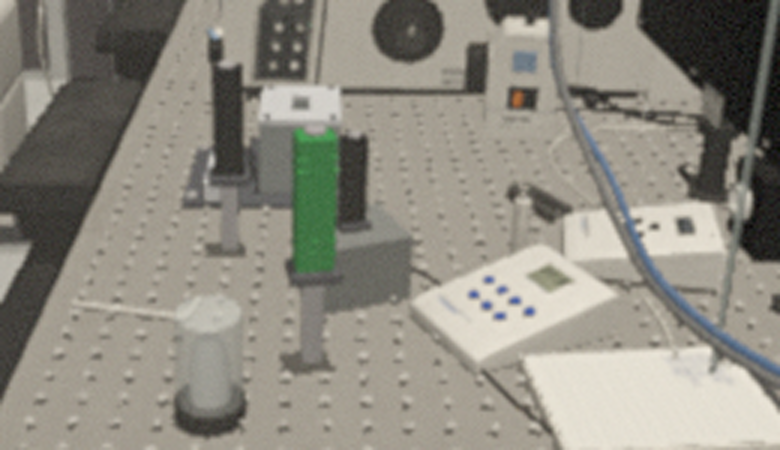

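Candidates, by top-view pixel: a black tool in the stand at (271,181), 121 mm high; a larger black tool free-standing at (240,228), 155 mm; a green one at (330,190). By the description it is the one in the stand. The stand's yaw is about +21° and the brake's about -3°, with the slot at top-view pixel (167,198). I'll look closer with the wrist camera at both.

```bash
cat >> h.py <<'E'
def down(yaw): # tool z down, tool x at yaw
    return R.from_matrix(np.array([[np.cos(yaw),np.sin(yaw),0],[np.sin(yaw),-np.cos(yaw),0],[0,0,-1]])).as_quat()
def shot(name):
    s=ctrl.observe();p,d=ctrl.camera("wrist");np.savez(f"pics/{name}.npz",p=p,d=d,q=s["tcp_rot"],t=s["eef_pos"]);cv2.imwrite(f"pics/{name}.png",p[:,:,::-1])
E
python3 - <<'E'
from h import *
t=np.load('pics/top0.npz');c=cam('top')
u=lambda x,y:(120+x/3,140+y/3)
slot=ray(c,u(142.5,173.5),.075)[0];st=ray(c,u(456,128),.05)[0];sp=ray(c,u(464,106),.121)[0]
print(slot,st,sp)
def off(p,yaw,z):return [p[0]-.02*np.cos(yaw),p[1]-.02*np.sin(yaw),z]
a=np.deg2rad(20.8);b=np.deg2rad(-2.7)
ctrl.goto(off(slot,b,.25),down(b));shot('wb');print(ctrl.observe()['time_s'],ctrl.observe()['joint_positions'].round(2))
ctrl.goto(off(sp,a,.25),down(a));shot('ws');print(ctrl.observe()['time_s'],ctrl.observe()['joint_positions'].round(2))
x=np.hstack([cv2.imread('pics/wb.png'),cv2.imread('pics/ws.png')]);cv2.imwrite('pics/w2.png',cv2.resize(x,(800,300),interpolation=cv2.INTER_AREA))
E
```

```text
[0.49167536 0.10696723 0.075     ] [ 0.53019037 -0.090719    0.05      ] [ 0.53324481 -0.09049826  0.121     ]
2.5667 [ 0.08  0.11  1.61 -0.    1.42  1.7 ]
3.4667 [-0.32  0.18  1.53  0.    1.44  0.89]
```

View pics/w2.png

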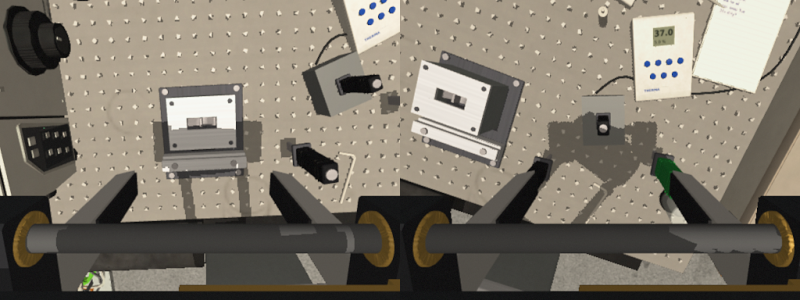

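The left half shows the brake with its slot at about (257,156) at full resolution and a tooth in the slot. The right half shows the stand with the black tool at about (260,155). Next come sub-pixel measurements from these two shots.

```bash
python3 - <<'E'
from h import *
out=[]
for n,(cx,cy) in(('wb',(257,156)),('ws',(258,158))):
    w=np.load(f'pics/{n}.npz');s=dict(tcp_rot=w['q'],eef_pos=w['t']);c=cam('wrist',s);p=w['p'];P=cloud(c,w['d'])
    k=45 if n=='wb' else 45
    out.append(cv2.resize(p[cy-k-5:cy+k-5+10,cx-50:cx+50],None,fx=4,fy=4,interpolation=cv2.INTER_CUBIC)[:,:,::-1])
    if n=='wb':
        m=((P[...,2]>.068)&(P[...,2]<.082)).astype(np.uint8);r=P[m>0]
        m[:, :cx-70]=0;m[:,cx+70:]=0;m[:90]=0;m[190:]=0
        ct=max(cv2.findContours(m,cv2.RETR_EXTERNAL,cv2.CHAIN_APPROX_NONE)[0],key=cv2.contourArea)
        X=ray(c,ct[:,0],.075)[:,:2];rr=cv2.minAreaRect((X*1000).astype(np.float32));print('box',rr,np.median(P[m>0][:,2]))
        g=p.mean(2);sl=((g<140).astype(np.uint8));sl[:cy-12]=0;sl[cy+12:]=0;sl[:,:cx-30]=0;sl[:,cx+30:]=0
        print(g[cy-14:cy+15:2,cx-28:cx+29:4].astype(int))
        print((P[cy-14:cy+15:2,cx-28:cx+29:4,2]*1000).astype(int))
    else:
        m=((P[...,2]>.044)&(P[...,2]<.056)).astype(np.uint8);m[:100]=0;m[200:]=0;m[:,:200]=0;m[:,320:]=0
        m=cv2.morphologyEx(m,cv2.MORPH_OPEN,np.ones((3,3)))
        ct=max(cv2.findContours(m,cv2.RETR_EXTERNAL,cv2.CHAIN_APPROX_NONE)[0],key=cv2.contourArea)
        X=ray(c,ct[:,0],.05)[:,:2];print('stand',cv2.minAreaRect((X*1000).astype(np.float32)))
        m=((P[...,2]>.112)&(P[...,2]<.13)).astype(np.uint8);m[:100]=0;m[200:]=0;m[:,:220]=0;m[:,300:]=0
        ct=max(cv2.findContours(m,cv2.RETR_EXTERNAL,cv2.CHAIN_APPROX_NONE)[0],key=cv2.contourArea)
        X=ray(c,ct[:,0],.121)[:,:2];print('handle',cv2.minAreaRect((X*1000).astype(np.float32)),np.median(P[m>0][:,2]))
    print('tcp',s['eef_pos'])
cv2.imwrite('pics/w3.png',np.hstack(out)[:, :800])
E
```

```text
box ((492.1924743652344, 109.36628723144531), (70.32068634033203, 90.18683624267578), 0.13971002399921417) 0.07584004559034113
[[244 245 244 244 243 244 243 243 243 243 242 242 243 242 243]
 [243 244 243 243 243 243 244 244 244 244 244 245 244 244 244]
 [245 245 245 244 245 246 246 245 246 245 245 245 245 245 245]
 [246 246 246 246 246 246 247 248 247 248 245 240 236 246 246]
 [245 246 245 224 224 220 207 142 200 165 150 147 187 245 246]
 [246 246 247 153 155 154 172 200 194 151 147 171 168 243 243]
 [244 244 245 155 155 152 177 200 192 152 147 174 173 244 244]
 [244 243 245 158 155 155 174 200 185 156 144 166 177 243 243]
 [243 243 246 168 156 157 177 205 152 130 125 165 153 243 243]
 [242 242 245 150 156 119 140 105  81  62  69 128 152 244 244]
 [248 248 251  62  49  53  51  84  49  55  55  52 155 247 243]
 [133 138 140  53  53  48  58  62  71  84  91  97 114 135 213]
 [142 142 144 120 129 137 137 143 147 148 149 150 148 148 147]
 [149 150 149 149 151 148 148 148 149 147 146 145 144 144 143]
 [146 147 144 146 144 142 143 144 143 143 144 143 144 145 147]]
[[76 75 74 74 75 75 75 75 7
[... 311 characters left out ...]
76 75 77 58 56 50 51 66 52 51 54 58 42 75 76]
 [75 75 75 59 54 51 51 66 52 49 55 59  6 74 74]
 [74 76 75 58 54  6  6 67 44  6  6  5  5 75 76]
 [75 76 75  5  7  7  5 45 42  6  6  7  7 74 76]
 [74 74 76  7  8  6  4 43 69 73 73 75 75 76 77]
 [75 76 76 75 76 76 74 74 75 76 75 74 76 75 74]
 [75 75 73 74 75 77 75 77 75 75 77 75 77 75 74]
 [76 76 75 75 76 76 75 76 75 76 76 76 76 76 76]]
tcp [0.4719215  0.10732584 0.24992462]
stand ((532.839111328125, -88.87892150878906), (70.27531433105469, 59.96281433105469), 21.75208282470703)
handle ((533.7575073242188, -88.55874633789062), (18.308914184570312, 12.826245307922363), 20.739126205444336) 0.12196443299694648
tcp [ 0.51434883 -0.09726162  0.24985571]
```

View pics/w3.png

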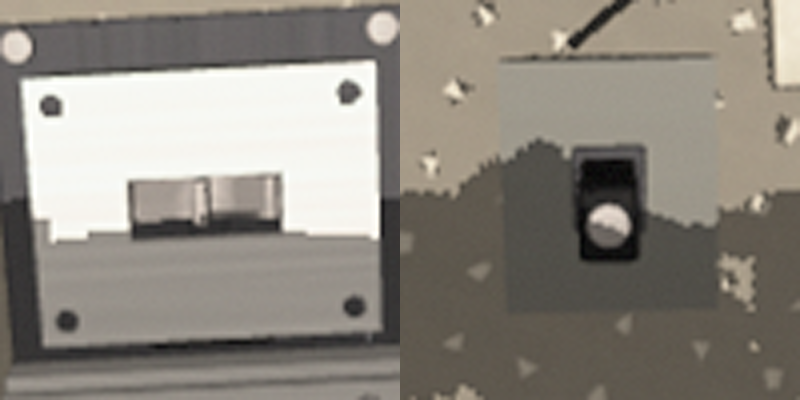

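Brake box centre is (0.4922, 0.1094), yaw ≈ 0; a tooth stands upright at mid-slot. The handle is at (0.5338, -0.0886), yaw ≈ 21°. The tool's shape, black colour and 18×13 mm top confirm the choice. Next, grasp and lift.

```bash
python3 - <<'E'
from h import *
a=np.deg2rad(21.2);x,y=.5335,-.0887
def st(k):
    s=ctrl.observe();print(k,round(s['time_s'],2),s['eef_pos'].round(4),s['wrist_force'].round(2),s['torque'].round(2),round(s['opening'],3),round(s['grasp_force'],1))
ctrl.goto([x,y,.18],down(a));ctrl.move_l([x,y,.074],v=.1);st('at')
ctrl.close();ctrl.pause(.3);st('closed')
ctrl.move_l([x,y,.105],v=.05);st('up1')
ctrl.move_l([x,y,.20],v=.12);st('up')
p,d=ctrl.camera("side");cv2.imwrite('pics/s1.png',cv2.resize(p[100:280,150:390],None,fx=3,fy=3,interpolation=cv2.INTER_CUBIC)[:,:,::-1])
E
```

```text
at 5.07 [ 0.5341 -0.0889  0.0747] [0.46 0.47 0.28] [ 0.02 -0.04 -0.03] 0.998 0.0
closed 6.57 [ 0.5335 -0.0887  0.074 ] [-0.79 -0.72 -0.76] [-0.03 -0.01  0.  ] 0.146 30.0
up1 7.33 [ 0.5333 -0.0887  0.105 ] [ 0.38 -0.13 -1.59] [-0.03 -0.03  0.02] 0.148 30.0
up 8.28 [ 0.5329 -0.0885  0.1992] [-0.3   0.54 -1.64] [0.02 0.06 0.01] 0.149 30.0
```

View pics/s1.png

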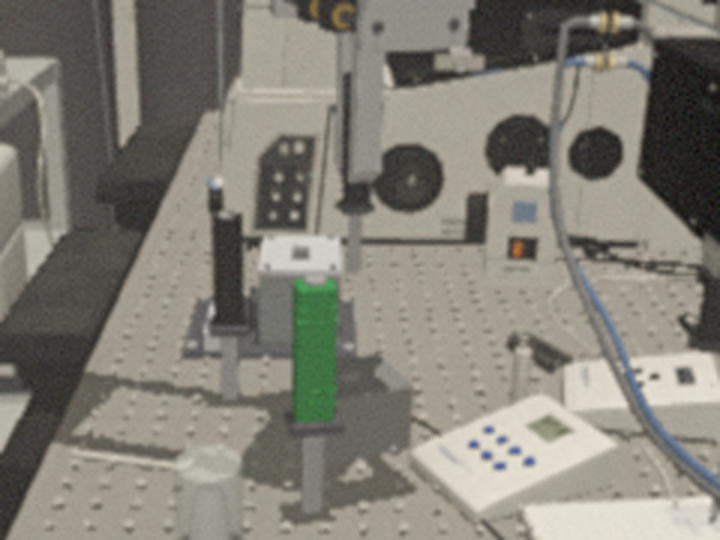

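The tool is held upright, blade down (crop x≈353, y 210-270). Next, go to the slot, descend with a force check, then make the first stroke.

```bash
cat >> h.py <<'E'
SX,SY=.4922,.1094
def F(n=3):
    f=[]
    for _ in range(n):f.append(ctrl.observe()['wrist_force']);ctrl.pause(.02)
    return np.mean(f,0)
def insert(y,zs,f0,lim=3.5):
    p=ctrl.observe()['eef_pos']
    for z in zs:
        ctrl.move_l([SX,SY+y,z],v=.04)
        f=F()-f0
        if f[2]>lim or np.hypot(*f[:2])>5:
            ctrl.move_l([SX,SY+y,z+.012],v=.08);print('blocked',z,f.round(2));return False
    print('in',f.round(2),ctrl.observe()['eef_pos'].round(4));return True
def stroke(y,yend,z,f0,stop=16,step=.002):
    tr=[]
    while y<yend-1e-6:
        y=min(y+step,yend);ctrl.move_l([SX,SY+y,z],v=.03);f=F(2)-f0
        tr.append((round(y*1e3,1),*(f.round(1).tolist())))
        if -f[1]>9:step=.0007
        if -f[1]>stop or abs(f[0])>9 or abs(f[2])>10:break
    for t in tr:print(*t,end=' | ')
    print('t',round(ctrl.observe()['time_s'],2));return y,f
E
python3 - <<'E'
from h import *
ctrl.goto([SX,SY-.0085,.17],down(0.002));f0=F(8);np.save('f0.npy',f0)
print(f0.round(2),ctrl.observe()['time_s'],ctrl.observe()['eef_pos'])
if insert(-.0085,[.143,.134,.125],f0):
    stroke(-.0085,-.0005,.125,f0)
print(ctrl.observe()['time_s'])
E
```

```text
[ 0.01 -0.08 -1.3 ] 9.2667 [0.49302653 0.09971063 0.17009133]
in [ 0.28 -0.03  0.34] [0.4921 0.1009 0.1248]
-6.5 -0.3 0.0 0.1 | -4.5 -0.1 -0.2 1.1 | -2.5 -0.3 -3.3 0.7 | -0.5 0.4 -5.0 0.5 | t 12.12
12.125
```

```bash
python3 - <<'E'
from h import *
f0=np.load('f0.npy')
y,f=stroke(-.0005,.0125,.125,f0,step=.0025)
if -f[1]<9:
    ctrl.move_l([SX,SY+y,.16],v=.1);s=ctrl.observe();print(s['opening'],s['time_s'])
    ctrl.move_l([SX,SY-.0095,.16],v=.1)
    shot('wt');w=np.load('pics/wt.npz')
    p,d=ctrl.camera('top');P=cloud(cam('top'),d);np.savez('pics/t2.npz',p=p,d=d)
    print('f',F().round(2),ctrl.observe()['time_s'])
    a=cv2.resize(p[165:255,130:215],None,fx=5,fy=5,interpolation=cv2.INTER_CUBIC)
    b=cv2.resize(w['p'][60:260,160:360],(450,450),interpolation=cv2.INTER_CUBIC)
    cv2.imwrite('pics/v.png',cv2.resize(np.hstack([a,b]),(800,410))[:,:,::-1])
E
```

```text
2.0 -0.0 -5.0 -0.2 | 4.5 0.3 -6.3 -0.0 | 7.0 0.3 -4.7 0.2 | 9.5 -0.0 -5.1 1.2 | 12.0 -0.5 -4.3 1.2 | 12.5 -0.6 -4.3 2.0 | t 13.82
0.15168657050272855 14.325
f [-0.04 -0.18 -0.83] 14.8417
```

View pics/v.png

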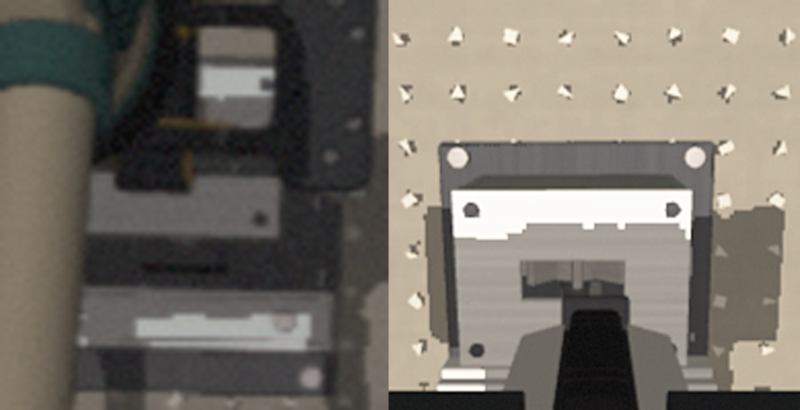

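The next tooth stands just -y of slot centre, and the shoe has moved out. I'll continue with further strokes in smaller steps until it stops firmly.

```bash
python3 - <<'E'
from h import *
f0=np.load('f0.npy')
for k in range(3):
    if not insert(-.0095,[.143,.134,.125],f0):break
    y,f=stroke(-.0095,.0125,.125,f0,stop=15.5,step=.0015)
    if -f[1]>9 or abs(f[0])>5 or abs(f[2])>5:break
    ctrl.move_l([SX,SY+y,.16],v=.1);ctrl.move_l([SX,SY-.0095,.16],v=.1)
s=ctrl.observe();print(k,s['eef_pos'],s['opening'],s['time_s'])
E
```

```text
in [-0.47 -0.06  0.43] [0.4921 0.0999 0.1248]
-8.0 0.4 0.2 0.1 | -6.5 -0.4 -0.0 0.2 | -5.0 -0.3 -3.3 0.7 | -3.5 -0.6 -5.0 1.7 | -2.0 -0.7 -5.4 2.4 | -0.5 -0.7 -5.1 2.5 | 1.0 0.0 -4.8 1.9 | 2.5 0.4 -5.1 1.1 | 4.0 0.1 -5.8 0.7 | 5.5 0.1 -4.9 0.1 | 7.0 0.0 -5.6 0.4 | 8.5 0.3 -4.8 1.1 | 10.0 -0.5 -5.5 1.6 | 11.5 -1.2 -4.7 1.3 | 12.5 -0.2 -4.2 1.7 | t 20.57
in [ 0.14 -0.37  0.53] [0.4921 0.0999 0.1248]
-8.0 -0.3 -0.1 -0.5 | -6.5 0.2 -0.1 0.5 | -5.0 0.1 -1.9 0.7 | -3.5 -0.3 -4.7 1.8 | -2.0 -0.3 -5.6 2.9 | -0.5 -0.3 -6.0 2.5 | 1.0 -0.1 -5.6 1.5 | 2.5 0.8 -5.6 0.2 | 4.0 0.5 -5.9 0.3 | 5.5 -0.6 -5.8 0.5 | 7.0 0.1 -6.2 0.5 | 8.5 0.1 -5.2 1.4 | 10.0 -0.2 -5.4 1.0 | 11.5 -0.5 -5.3 1.5 | 12.5 0.5 -4.6 0.9 | t 27.16
in [0.29 0.48 0.39] [0.4921 0.0999 0.1248]
-8.0 0.2 -0.4 0.4 | -6.5 -0.1 -0.4 -0.4 | -5.0 0.0 -2.5 0.2 | -3.5 -1.3 -5.1 1.6 | -2.0 -0.0 -4.8 2.6 | -0.5 -0.2 -5.2 2.5 | 1.0 -0.0 -5.7 1.3 | 2.5 0.5 -4.9 1.2 | 4.0 0.5 -6.7 0.7 | 5.5 -0.0 -8.5 0.9 | 7.0 -0.1 -11.1 1.6 | 7.7 0.4 -11.9 0.8 | 8.4 0.6 -12.5 1.7 | 9.1 -0.0 -14.0 0.5 | 9.8 0.5 -14.7 1.5 | 10.5 0.7 -14.8 0.9 | 11.2 0.3 -15.2 1.5 | 11.9 0.8 -16.1 1.8 | t 34.6
2 [0.49211882 0.11521618 0.12484233] 0.15372836255527025 34.6
```

It stops firmly at 16 N with about 3½ teeth advanced. Back off, lift, and look at the shoe.

```bash
python3 - <<'E'
from h import *
ctrl.move_l([SX,SY+.0035,.125],v=.03);print(F().round(2),ctrl.observe()['eef_pos'])
ctrl.move_l([SX,SY+.0035,.17],v=.1)
a=np.deg2rad(21.2)
ctrl.goto([.5335,-.0887,.20],down(a))
ctrl.pause(.2);s=ctrl.observe();print(s['eef_pos'],s['opening'],s['time_s'])
p,d=ctrl.camera('top');q,_=ctrl.camera('side')
A=cv2.resize(p[165:255,125:215],(540,540),interpolation=cv2.INTER_CUBIC)
B=cv2.resize(q[110:290,205:290],(255,540),interpolation=cv2.INTER_CUBIC)
cv2.imwrite('pics/v3.png',np.hstack([A,B])[:,:800,::-1])
E
```

```text
[-0.19 -6.19 -0.98] [0.49216491 0.11196424 0.12489902]
[ 0.5332079  -0.08714392  0.19970246] 0.14813632820330752 36.725
```

View pics/v3.png

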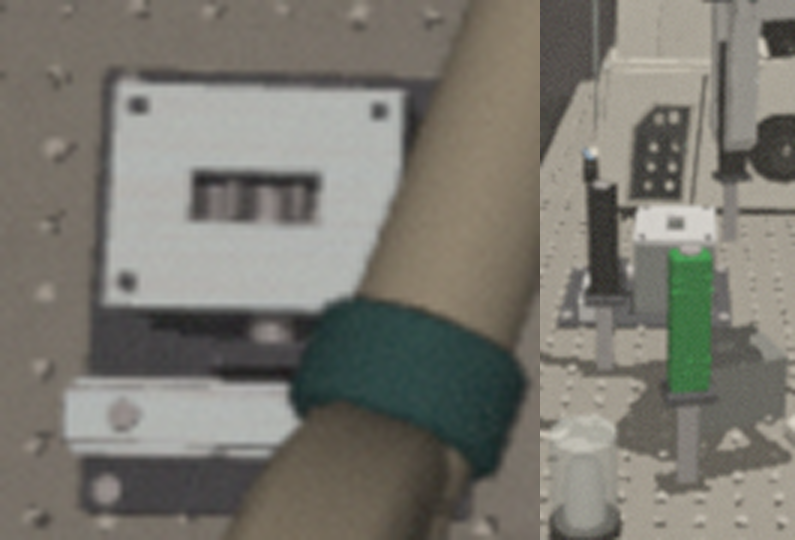

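The dark shoe pad reaches the rail's edge (≈(250,372)). Next, return the tool with a force-checked descent.

```bash
python3 - <<'E'
from h import *
x,y=.5335,-.0887
ctrl.move_l([x,y,.13],v=.1);ctrl.pause(.3);f0=F(6);print(ctrl.observe()['eef_pos'].round(4),f0.round(2))
for z in [.117,.108,.098,.088,.080,.077,.0755,.0745,.074]:
    ctrl.move_l([x,y,z],v=.04);f=F()-f0;print(z,f.round(1),ctrl.observe()['eef_pos'].round(4))
    if f[2]>5 or np.hypot(*f[:2])>6:print('stop');break
print(ctrl.observe()['time_s'])
E
```

```text
[ 0.5336 -0.0887  0.1303] [ 0.03 -0.13 -1.05]
0.117 [0.2 0.1 0.2] [ 0.5335 -0.0887  0.1168]
0.108 [0.4 0.5 0.2] [ 0.5334 -0.0887  0.1079]
0.098 [ 0.6  0.5 -0.5] [ 0.5334 -0.0887  0.0978]
0.088 [ 0.2 -0.1 -0.2] [ 0.5334 -0.0887  0.0878]
0.08 [-0.1 -0.3 -0.1] [ 0.5334 -0.0887  0.0798]
0.077 [-0.2  0.5 -0.1] [ 0.5335 -0.0887  0.0769]
0.0755 [-0.3 -0.2 -0.3] [ 0.5335 -0.0887  0.0755]
0.0745 [ 0.  -0.6 -0.5] [ 0.5335 -0.0887  0.0745]
0.074 [0.2 0.  0.3] [ 0.5335 -0.0887  0.074 ]
41.525
```

```bash
python3 - <<'E'
from h import *
x,y=.5335,-.0887;f0=np.array([.03,-.13,-1.05])
for z in [.0735,.073,.0725]:
    ctrl.move_l([x,y,z],v=.04);f=F()-f0;print(z,f.round(1))
    if f[2]>2:break
ctrl.open_gripper();ctrl.pause(.2)
ctrl.move_l([x,y,.18],v=.12)
a=np.deg2rad(21.2)
ctrl.move_l([x-.02*np.cos(a),y-.02*np.sin(a),.25],v=.15);ctrl.pause(.2)
shot('wf');ctrl.move_j([-1.276,.276,1.505,0,1.361,-.121]);ctrl.pause(.2)
w=np.load('pics/wf.npz');c=cam('wrist',dict(tcp_rot=w['q'],eef_pos=w['t']));P=cloud(c,w['d'])
m=((P[...,2]>.112)&(P[...,2]<.13)).astype(np.uint8);m[:100]=0;m[200:]=0;m[:,:220]=0;m[:,300:]=0
ct=max(cv2.findContours(m,cv2.RETR_EXTERNAL,cv2.CHAIN_APPROX_NONE)[0],key=cv2.contourArea)
print('handle',cv2.minAreaRect((ray(c,ct[:,0],.121)[:,:2]*1000).astype(np.float32)),np.median(P[m>0][:,2]))
p,d=ctrl.camera('top');q,_=ctrl.camera('side');print(ctrl.observe()['time_s'])
A=cv2.resize(p[165:255,130:210],(480,540),interpolation=cv2.INTER_CUBIC)
B=cv2.resize(q[150:300,200:290],(320,540),interpolation=cv2.INTER_CUBIC)
cv2.imwrite('pics/v4.png',np.hstack([A,B])[:,:800,::-1])
E
```

```text
0.0735 [-1.   0.2  5.1]
handle ((533.28271484375, -88.26163482666016), (18.317991256713867, 13.519661903381348), 20.9814395904541) 0.12190784698009041
47.4
```

View pics/v4.png

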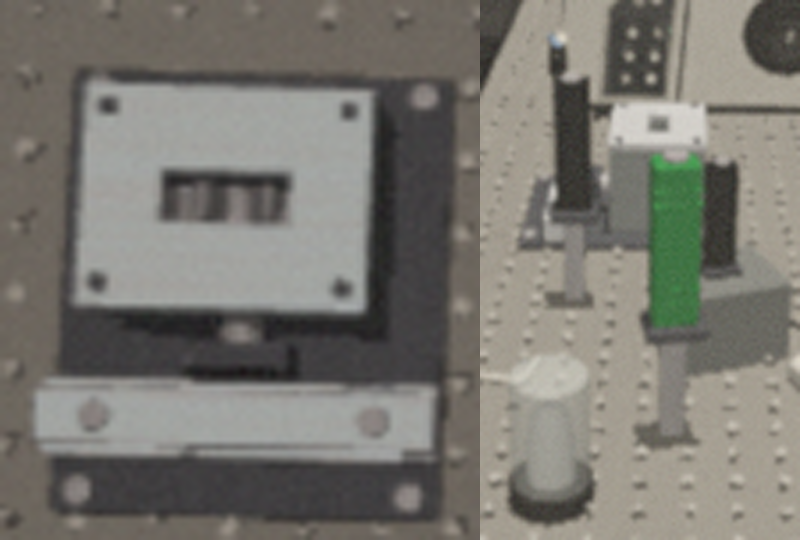

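The shoe's pad meets the rail at (240,370). The tool stands home and upright, with its top at 122 mm at its original position, and the bystanders are where they were.

```bash
python3 -c "
from cell import ctrl
print(ctrl.sign_off())"
```

```text
the job is handed in; nothing more can be done
None
```

The job is handed in: the shoe bears on the rail after about 3½ teeth (highest push reading 16 N), and the tool is back home and upright in its stand at 47 s, with the bystanders in view where they were.

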